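Test run of a clamped multi-tool: screen up, dead-man paddle held at half

ROBOT

A 6-joint arm with a two-finger parallel gripper is mounted at the origin on the work surface. World frame = base frame: x ahead of the robot, y to its left, z up, the work surface at z = 0. Lengths are in m, angles in degrees, forces in N, time in s.
With the tool pointing down it reaches from about 0.3 to 0.75 m from the base axis. Payload 8.5 kg.
Tool frame: the origin (TCP) lies on the centre line of the jaws, within the pads' length; the fingertips stand 14 mm ahead of it and the grasp point (between the pads) lies 5 mm behind it; z points along the fingers, x is the direction in which the jaws open and shut, and the axes are right-handed (so a half turn about z gives the same grasp; the last joint's range is limited). The gripper opens to 85 mm and grips with 20 to 120 N. Pads are 22 mm wide; open, the fingers measure 114 mm over their backs; the gripper's body (76 mm by 85 mm) begins 54 mm behind the grasp point. The pads swing forward as they close: fully open they stand 13 mm farther back than shut.
Start: joints at [-88.024, 21.807, 74.336, -0, 83.858, -12.336], TCP at [0.136, -0.533, 0.245] pointing down, gripper open.
Joint ranges: [-178.18, 178.18], [-50.72, 133.34], [12.68, 142.11], [-81.47, 261.47], [9.98, 163.14], [-165.26, 165.26]. Speed limits (degrees/s): [136.94, 136.94, 180, 180, 180, 180].

INTERFACE

Orientations are given as a 3x3 rotation matrix whose columns are the frame's x, y, z axes.
In Python, from rig import * gives the robot as it stands.
- The arm moves only by the shell command python3 -m crank 'ROWS' [FORCE]. ROWS is JSON, one flat list of numbers, 7 for each row, row after row: the turn, a rotation vector about the world's x, y, z in rad, then the shift along the world's x, y, z in m, then the opening in per cent of the stroke, from 0 (shut) to 100 (fully open). A call has 1 to 20 rows; each row shifts and turns the commanded pose from where the row before left it; what a row does not reach is not made up. A row lasts 1/10 s, in which the tool goes at most 50 mm and 8.59 degrees, less where a joint would pass 70% of its speed; a pose out of reach is approached as far as the arm can. A call is refused whole if a number of a shift passes 0.05 or a number of a turn 0.15, either way. A call with a gripper value outside its range is refused whole. The fingers move at their own pace and stop on an object; FORCE is the grip in N (left out, the last holds). Time passes only in rows, so rows that do not move let the fingers close. It gives the time, the measured TCP pose, the force and the opening at its end, in the units of the state.
- observe(): the state, without advancing time (a new reading comes with each control period).
- get_image(name): name is "side" or "top"; returns a dict with "frame" (400x640x3 uint8, red, green, blue), "fov_y" (degrees; the focal length in pixels is half the picture's height over the tangent of half this angle, whatever the lens; pixels are square), "cx", "cy" (the principal point, pixels), "world_to_cam" (4x4, takes a point from world to camera coordinates). Camera axes: x right, y up, looking along -z (the intrinsics and any distortion apply to the point x, -y, -z); pixel columns grow to the right and rows downward; lengths in m; the calibration is good to about 2 mm. A picture is of the moment at which its call begins. There is no depth.
- close_job(): hands the job in, once; it reports no verdict.
The state is a dict: "time_s": time; "q": joint angles; "qvel": joint speeds; "joint_efforts": joint torques, N m; "position": TCP position; "tool_rot": TCP orientation; "ft_force": force on the tool from outside, world axes, zero at the start; "wrist_torque": the same for the moment, N m; "grip_width": finger opening in m.
Only numpy, scipy, OpenCV 4.12 (cv2) and the standard library are available. Lean on these libraries where they do the work, as an engineer would, in place of code of your own. Each camera call takes 0.05 s, during which the arm holds its last target. There are 200 camera calls.

TASK

Raise the tester's stiff lid by its handle to about 60 degrees from shut, so that its screen can be read, and leave it standing there. Then press the dead-man paddle on top of the clamped multi-tool to about half its travel with the fingers and keep it there for three seconds, without ever pushing it right down; finish while still holding the paddle at half travel. Leave the paddle alone until the lid is up, and do not shift the other things on the bench.

Things in the scene. Friction and masses are not known exactly. Their poses are not given: they have to be found in the camera images.
- tester: Bench tester: a fixed grey case 180 (x) by 220 (y) by 58 mm high with a flat lid 18 mm thick on top that carries the screen on its inner side. Origin: centre of the underside; its x axis points from the handle side to the hinge side, z up. Its hinge is along the case's far (+x) top edge.
- lid (a joint): Angle of the tester's lid (rad): 0 = shut, grows as the handle side rises (1.047 = 60 degrees, 1.9 = end stop). The hinge is stiff (about 1 N m friction, plus 0.4 N m of lid weight when flat): raising it takes 5 to 9 N at the handle and it stays where it is left. Starts at 0 to 0.3.
- lid_handle (a point): Middle of the lid's handle: a round bar 12 mm thick, 130 mm long, parallel to the hinge, held 50 mm out from the lid's front edge by an arm at each end. The gap between bar and lid edge is 44 mm, open above and below. The point is on the bar's axis, 225 mm from the hinge line, 70 mm above the table when shut; moves with the lid, y along the bar.
- lid_hinge (a point): Point on the lid's hinge line at the middle of its width, 60 mm above the table; axes parallel to the tester's (y along the hinge line; the lid opens by turning about +y).
- multitool: Cordless oscillating multi-tool clamped lying in a fixed steel bench cradle, about 320 mm long and 60 mm thick, axis 70 mm above the table, sanding head at its +x end, square battery (top at 102 mm) at its -x end. Origin: on the table under the cradle; x along the tool towards the head, z up.
- paddle (a joint): Angle of the spring-loaded dead-man paddle on top of the tool, rad: 0 = released (free end sticking up), 0.28 = fully down at its stop; half travel = 0.14. It springs back when let go.
- paddle_pad (a point): Top centre of the ribbed pad (34 by 36 mm) near the paddle's free (-x) end, the place to press; moves with the paddle. 95 mm from the hinge; about 140 mm above the table when released, 127 at half travel, 114 fully down. Pressing down here takes about 3 N to start, 7.5 N at half, 12 N at full travel. Released, it slopes 16 degrees, rising away from the head.
- paddle_hinge (a point): Paddle's hinge line, on top of the tool near the head, 108 mm above the table; axes parallel to the tool's. The paddle is 32 mm wide and 116 mm long and runs from here to -x; pressing turns it about -y.
- hex_key: Bystander, leave alone: L-shaped steel hex key, 100 by 30 mm, 8 mm thick, lying flat; origin under the middle of its long leg.
- bolt: Bystander, leave alone: dark steel cap screw lying flat, 40 mm long, head 16 mm across; origin under the head's inner end.
- rasp_pad: Bystander, leave alone: flat triangular copper-coloured rasp pad, 58 mm from centre to corner, 8 mm thick; origin under its centre.
- pad_stack: Bystander, leave alone: stack of triangular sanding pads, 62 mm from centre to corner, 22 mm thick; origin under its centre.
- saw_blade: Bystander, leave alone: flat round dark saw blade, 84 mm across, 5 mm thick; origin under its centre.
- screw_jar: Bystander, leave alone: closed jar of 60 mm diameter, 70 mm high; origin under its centre.

How it is judged:
By the outcome, as a careful person would: the job done as asked, in the order asked, and still so for the second after the job is handed in, while the arm keeps its last pose, push and grip.
It also fails if it takes over 64 s, if anything falls off the work surface, if the arm or the gripper's body presses on something with over 40 N, if the wrist force passes 120 N, or if a joint passes its speed limit or range.

## Working session

There is one attempt and no reset: what is moved stays moved. The work goes in short steps, Python scripts to look and compute and a shell command to move; the robot and the scene stay as the last step left them, time stands still between calls to the robot, and variables do not carry over. Pictures are saved under pics/ and viewed, about 8 in all and at most 12, crops included, and the job is handed in when it is done.

```bash
mkdir -p pics; ls; python3 - <<'E'
from rig import *
import cv2
for n in("side","top"):
    d=get_image(n); cv2.imwrite(f"pics/{n}0.png",d["frame"][:,:,::-1])
    print(n,{k:(v.tolist() if hasattr(v,'tolist') else v) for k,v in d.items() if k!="frame"})
o=observe();print(o)
E
```

```text
pics
side {'fov_y': 42.93155753299798, 'cx': 320.6373196659744, 'cy': 199.36168805036868, 'world_to_cam': [[-0.9709464631943485, -0.2389193265698811, -0.013435810425139865, 0.496902934866336], [0.15678656500100296, -0.6775744520948874, 0.7185477262530997, -0.17583974535412117], [-0.1807787007519747, 0.6955648188772258, 0.6953478583376239, -1.1551762390506464], [0.0, 0.0, 0.0, 1.0]]}
top {'fov_y': 43.93904252400484, 'cx': 320.78259347603455, 'cy': 204.77681922147036, 'world_to_cam': [[-0.000820379221598395, -0.9999100021771161, 0.013390837318557542, -0.029103826666601596], [0.9891993280327795, 0.0011513074292370028, 0.14657204341449545, -0.5014105056849156], [-0.1465742692201811, 0.013366451936197852, 0.9891093577381659, -1.4456891029064751], [0.0, 0.0, 0.0, 1.0]]}
{'time_s': 0.1, 'q': array([-8.80233061e+01,  2.18362948e+01,  7.43769485e+01,  4.94934315e-04,
        8.38576323e+01, -1.23354752e+01]), 'qvel': array([ 0.06678049, -0.08287463, -0.0881395 ,  0.06352567,  0.07808329,
       -0.03358032]), 'joint_efforts': array([ 1.74189361e-03, -4.49224484e+01, -2.31656778e+01, -2.36407213e-04,
        3.69940666e-03,  4.71385107e-06]), 'position': array([ 0.13595725, -0.53269552,  0.24480171]), 'tool_rot': array([[ 2.47203896e-01, -9.68963484e-01, -3.40846568e-05],
       [-9.68962733e-01, -2.47203748e-01,  1.23657115e-03],
       [-1.20661815e-03, -2.72658444e-04, -9.99999235e-01]]), 'ft_force': array([0.45172138, 1.0959586 , 0.59580147]), 'wrist_torque': array([0.00180513, 0.02879219, 0.01544647]), 'grip_width': 0.08545459700106325}
```

View pics/side0.png

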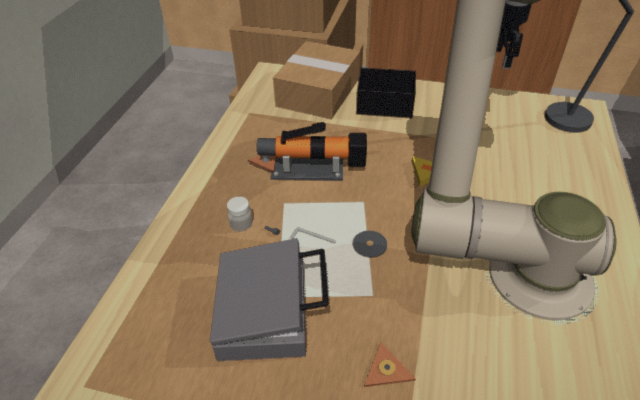

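View pics/top0.png

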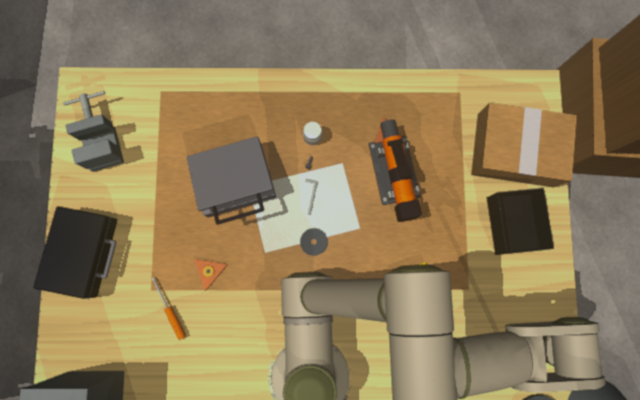

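The side view has the lid slightly open, with the handle at about (318,280), the tool at about (315,150) and the paddle tilted up. The top view has the tester at about (232,180) with its handle at (240,208), and the tool at (397,170) with its head up (+x). I'll enlarge crops to read pixels.

```bash
python3 - <<'E'
import cv2,numpy as np
s=cv2.imread("pics/side0.png");t=cv2.imread("pics/top0.png")
def c(i,x,y,w,h,k=4):
    o=cv2.resize(i[y:y+h,x:x+w],None,fx=k,fy=k,interpolation=cv2.INTER_CUBIC)
    for u in range(x-x%10+10,x+w,10): cv2.line(o,((u-x)*k,0),((u-x)*k,4 if u%50 else 14),(0,255,255),1)
    for v in range(y-y%10+10,y+h,10): cv2.line(o,(0,(v-y)*k),(4 if v%50 else 14,(v-y)*k),(0,255,255),1)
    return o
a=np.hstack([c(s,205,235,130,125,3),c(s,245,115,130,125,3)])
b=np.hstack([c(t,170,125,130,100,3),c(t,345,115,130,100,3)])
o=np.vstack([a,b[:,:a.shape[1]]]);o=o[:600+75];o=np.vstack([a[:345],b[:255]]);print(o.shape);cv2.imwrite("pics/c0.png",o)
E
```

```text
(600, 780, 3)
```

View pics/c0.png

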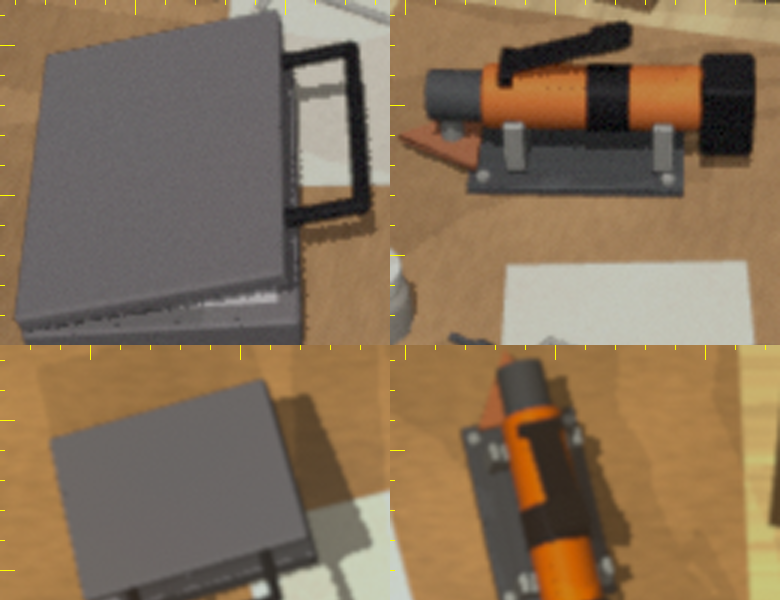

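Side crop readings: the handle bar runs from (322,251) to (326,304), and the paddle tip is at about (324,125). In the top crop the handle and paddle tip were cut off, so I'm taking brighter crops of those.

```bash
python3 - <<'E'
import cv2,numpy as np
t=cv2.imread("pics/top0.png")
t=np.clip(255*(t/255.)**.5,0,255).astype(np.uint8)
def c(i,x,y,w,h,k=5):
    o=cv2.resize(i[y:y+h,x:x+w],None,fx=k,fy=k,interpolation=cv2.INTER_CUBIC)
    for u in range(x-x%10+10,x+w,10): cv2.line(o,((u-x)*k,0),((u-x)*k,6),(0,0,255),1)
    for v in range(y-y%10+10,y+h,10): cv2.line(o,(0,(v-y)*k),(6,(v-y)*k),(0,0,255),1)
    return o
cv2.imwrite("pics/c1.png",np.hstack([c(t,195,130,85,110),c(t,365,115,70,110)]))
E
```

```text
(no output)
```

View pics/c1.png

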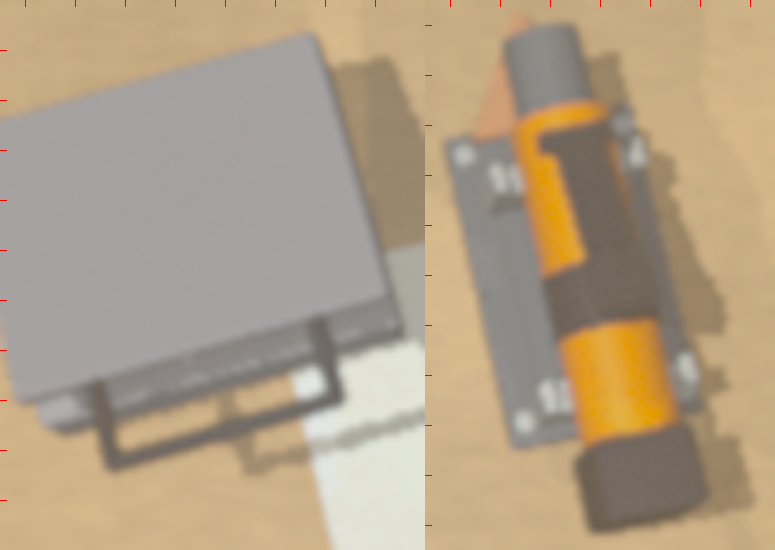

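The top crops give bar ends at (218,222) and (262,210.5), and lid corners at (257.4,136.4), (272.6,189) and (199,210). The paddle hinge end is at about (394.5,141.5) and the battery top corners are at (395.6,206), (419.6,200), (398.4,221) and (421,214). Next I'll fit poses to these.

```bash
cat > h.py <<'E'
from rig import *
import numpy as np, json
from scipy.optimize import least_squares
from scipy.spatial.transform import Rotation as R
C={"side":dict(f=200/np.tan(np.radians(42.93155753299798/2)),c=(320.637,199.362),W=np.array([[-0.9709464631943485,-0.2389193265698811,-0.013435810425139865,0.496902934866336],[0.15678656500100296,-0.6775744520948874,0.7185477262530997,-0.17583974535412117],[-0.1807787007519747,0.6955648188772258,0.6953478583376239,-1.1551762390506464]])),
"top":dict(f=200/np.tan(np.radians(43.93904252400484/2)),c=(320.783,204.777),W=np.array([[-0.000820379221598395,-0.9999100021771161,0.013390837318557542,-0.029103826666601596],[0.9891993280327795,0.0011513074292370028,0.14657204341449545,-0.5014105056849156],[-0.1465742692201811,0.013366451936197852,0.9891093577381659,-1.4456891029064751]]))}
def proj(n,p):
    c=C[n]; q=c["W"][:,:3]@p+c["W"][:,3]
    return np.array([c["c"][0]-c["f"]*q[0]/q[2], c["c"][1]+c["f"]*q[1]/q[2]])
def ray(n,uv):
    c=C[n];d=np.array([(uv[0]-c["c"][0])/c["f"],-(uv[1]-c["c"][1])/c["f"],-1]);A=c["W"][:,:3]
    return -A.T@c["W"][:,3],A.T@d
def atz(n,uv,z):
    o,d=ray(n,uv);return o+d*(z-o[2])/d[2]
def lidpt(P,p): # P hx,hy,yaw,lid ; p in lid frame from hinge
    v=R.from_euler("y",P[3]).apply(p); return np.array([P[0],P[1],.06])+R.from_euler("z",P[2]).apply(v)
E
python3 - <<'E'
from h import *
s,t="side","top"
obs=[(t,(218,222),-.225,.065,.01),(t,(262,210.5),-.225,-.065,.01),(s,(322.5,250.5),-.225,-.065,.01),(s,(326,304),-.225,.065,.01),
(t,(257.4,136.4),0,-.11,.017),(t,(272.6,189),-.175,-.11,.017),(t,(199,210),-.175,.11,.017),
(s,(220.7,253.7),0,-.11,.017),(s,(211,341.7),0,.11,.017),(s,(298.3,239),-.175,-.11,.017),(s,(300.7,330),-.175,.11,.017)]
f=lambda P:np.concatenate([proj(n,lidpt(P,(x,y,z)))-uv for n,uv,x,y,z in obs])
r=least_squares(f,[.7,.1,.2,.1]);print(r.x,np.round(r.fun.reshape(-1,2),1).tolist())
P=r.x;print("handle",lidpt(P,(-.225,0,.01)))
for a in(0,P[3],.5,1.047):print(a,lidpt([*P[:3],a],(-.225,0,.01)))
b=[atz(t,u,.102) for u in((395.6,206),(419.6,200),(398.4,221),(421,214))]
hg=atz(t,(394.5,141.5),.112);print("batt",np.round(b,3).tolist(),"hinge",hg)
bc=np.mean(b,0);d=hg-bc;d[2]=0;d/=np.linalg.norm(d);n=np.array([-d[1],d[0],0]);print("yaw",np.arctan2(d[1],d[0]))
for nm,u in(("tip",(324.3,124.3)),("hinge",(284,137.5)),("tip mid",(322,126))):
    o,v=ray(s,u);print(nm,o+v*((hg-o)@n)/(v@n))
pad=hg-d*.095;pad[2]=.14;print("pad",pad,proj(t,pad),proj(s,pad))
tip=hg-d*.116;tip[2]=.145;print("tip",tip,proj(t,tip),proj(s,tip))
E
```

```text
[0.66327111 0.26195763 0.29418242 0.20845169] [[-0.2, 1.7], [0.5, -0.1], [-0.4, 1.6], [-0.2, 0.4], [0.5, 0.6], [0.4, 0.3], [-1.0, 1.4], [-0.1, -0.6], [-0.7, 1.0], [-0.6, -0.7], [-0.6, -2.5]]
handle [0.4545792  0.19872954 0.11634623]
0 [0.44793721 0.19671719 0.07      ]
0.20845168537955894 [0.4545792  0.19872954 0.11634623]
0.5 [0.47888613 0.20609389 0.17664657]
1.047 [0.56385458 0.23183707 0.2598352 ]
batt [[0.489, -0.242, 0.102], [0.506, -0.312, 0.102], [0.445, -0.249, 0.102], [0.465, -0.315, 0.102]] hinge [ 0.67601069 -0.24188177  0.112     ]
yaw 0.18652824982003174
tip [ 0.5645012  -0.26292607  0.14821861]
hinge [ 0.67203891 -0.24263133  0.10194732]
tip mid [ 0.57051513 -0.26179111  0.14260112]
pad [ 0.58265856 -0.25949937  0.14      ] [403.08857021 170.97808725] [317.34037577 126.70616328]
tip [ 0.56202282 -0.26339379  0.145     ] [404.97874875 177.81550426] [325.26703231 125.32417079]
```

The fit is good: lid at about 0.21 rad, handle at (0.455,0.199,0.116), tester yaw 0.294, pad at (0.583,-0.260), tool yaw 0.187. I'm moving above the handle with the jaws across the bar.

```bash
python3 -m crank '[0,0,0.0673,0.0203,0.0236,0.0046,50, 0,0,0.0673,0.0203,0.0236,0.0046,50, 0,0,0.0673,0.0203,0.0236,0.0046,50, 0,0,0.0673,0.0203,0.0236,0.0046,50, 0,0,0.0673,0.0203,0.0236,0.0046,50, 0,0,0.0673,0.0203,0.0236,0.0046,50, 0,0,0.0673,0.0203,0.0236,0.0046,50, 0,0,0.0673,0.0203,0.0236,0.0046,50, 0,0,0.0673,0.0203,0.0236,0.0046,50, 0,0,0.0673,0.0203,0.0236,0.0046,50, 0,0,0.0673,0.0203,0.0236,0.0046,50, 0,0,0.0673,0.0203,0.0236,0.0046,50]' 60
python3 -m crank '[0,0,0.0673,0.0063,0.0374,-0.0042,50, 0,0,0.0673,0.0063,0.0374,-0.0042,50, 0,0,0.0673,0.0063,0.0374,-0.0042,50, 0,0,0.0673,0.0063,0.0374,-0.0042,50, 0,0,0.0673,0.0063,0.0374,-0.0042,50, 0,0,0.0673,0.0063,0.0374,-0.0042,50, 0,0,0.0673,0.0063,0.0374,-0.0042,50, 0,0,0.0673,0.0063,0.0374,-0.0042,50, 0,0,0.0673,0.0063,0.0374,-0.0042,50, 0,0,0.0673,0.0063,0.0374,-0.0042,50, 0,0,0.0673,0.0063,0.0374,-0.0042,50, 0,0,0.0673,0.0063,0.0374,-0.0042,50, 0,0,0,0,0,0,50]'
```

```text
time_s: 1.3
position: [0.3801, -0.2485, 0.3005]
tool_rot: [[0.872, -0.489, -0.0], [-0.489, -0.872, 0.0], [-0.001, -0.0, -1.0]]
ft_force: [-0.8, 0.1, 0.5]
grip_width: 0.0428
time_s: 2.6
position: [0.4549, 0.2023, 0.249]
tool_rot: [[0.955, 0.296, -0.002], [0.296, -0.955, 0.001], [-0.002, -0.001, -1.0]]
ft_force: [-0.4, -0.2, -0.4]
grip_width: 0.0426
```

```bash
python3 -m crank '[0,0,0,0,-0.001,-0.028,50, 0,0,0,0,-0.001,-0.028,50, 0,0,0,0,-0.001,-0.028,50, 0,0,0,0,0,0,50]'
python3 - <<'E'
from h import *
import cv2
k=5
s=get_image("side")["frame"][:,:,::-1][215:330,240:360];t=get_image("top")["frame"][:,:,::-1][150:240,195:295]
t=np.clip(255*(t/255.)**.6,0,255).astype(np.uint8)
a=cv2.resize(s,None,fx=3.3,fy=3.3);b=cv2.resize(t,None,fx=3.8,fy=3.8);H=max(a.shape[0],b.shape[0])
o=np.zeros((H,a.shape[1]+b.shape[1],3),np.uint8);o[:a.shape[0],:a.shape[1]]=a;o[:b.shape[0],a.shape[1]:]=b;print(a.shape)
cv2.imwrite("pics/p1.png",o)
E
```

```text
time_s: 3.0
position: [0.4535, 0.1952, 0.1633]
tool_rot: [[0.957, 0.289, -0.007], [0.289, -0.957, -0.001], [-0.007, -0.001, -1.0]]
ft_force: [-0.2, 0.1, 0.0]
grip_width: 0.0424
(380, 396, 3)
```

View pics/p1.png

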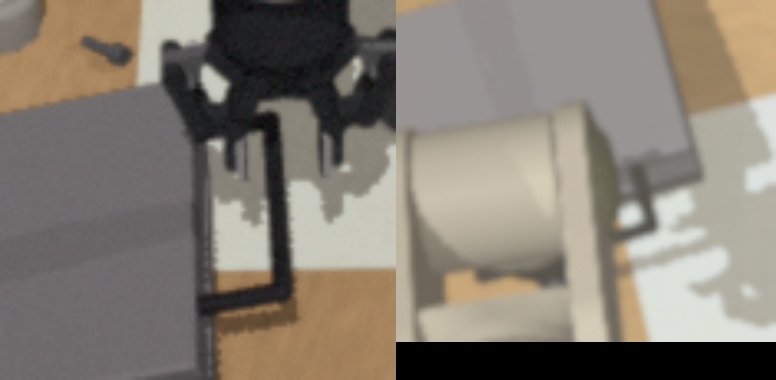

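In the side view the fingers are at about (312,266) and (340,265), either side of the bar at about (324,265), so they are centred. Descending and gripping.

```bash
python3 -m crank '[0,0,0,0,0.001,-0.018,50, 0,0,0,0,0.001,-0.017,50, 0,0,0,0,0.001,-0.017,50, 0,0,0,0,0,0,50, 0,0,0,0,0,0,0, 0,0,0,0,0,0,0, 0,0,0,0,0,0,0, 0,0,0,0,0,0,0, 0,0,0,0,0,0,0, 0,0,0,0,0,0,0, 0,0,0,0,0,0,0, 0,0,0,0,0,0,0]' 60
python3 - <<'E'
from h import *
p=observe()['position']; hx=np.array([.66327,.26196,.06]);rd=np.array([np.cos(.2942),np.sin(.2942),0])
def arc(a):return lidpt([.66327,.26196,.29418,a],(-.225,0,.01))
a0=.208
for a in np.linspace(a0,1.06,13)[1:]:
    print(round(a,3),np.round(arc(a)-arc(a-.071),4))
E
```

```text
time_s: 4.3
position: [0.457, 0.1994, 0.1157]
tool_rot: [[0.957, 0.29, 0.005], [0.29, -0.957, 0.001], [0.006, 0.0, -1.0]]
ft_force: [4.4, 2.2, 1.3]
grip_width: 0.01
0.279 [0.0043 0.0013 0.0153]
0.35 [0.0054 0.0016 0.015 ]
0.421 [0.0064 0.0019 0.0145]
0.492 [0.0073 0.0022 0.014 ]
0.563 [0.0083 0.0025 0.0134]
0.634 [0.0092 0.0028 0.0128]
0.705 [0.01   0.003  0.0121]
0.776 [0.0108 0.0033 0.0113]
0.847 [0.0116 0.0035 0.0105]
0.918 [0.0122 0.0037 0.0096]
0.989 [0.0129 0.0039 0.0087]
1.06 [0.0134 0.0041 0.0077]
```

```bash
python3 -m crank '[0,0,0,0.0022,0.0007,0.0076,0, 0,0,0,0.0022,0.0007,0.0076,0, 0,0,0,0.0027,0.0008,0.0075,0, 0,0,0,0.0027,0.0008,0.0075,0, 0,0,0,0.0032,0.001,0.0072,0, 0,0,0,0.0032,0.001,0.0072,0, 0,0,0,0.0037,0.0011,0.007,0, 0,0,0,0.0037,0.0011,0.007,0, 0,0,0,0.0042,0.0013,0.0067,0, 0,0,0,0.0042,0.0013,0.0067,0, 0,0,0,0,0,0,0]' 80
python3 - <<'E'
from h import *
import cv2
o=observe();print(o['ft_force'],o['wrist_torque'])
s=get_image("side")["frame"][:,:,::-1][190:370,190:360]
cv2.imwrite("pics/p2.png",cv2.resize(s,None,fx=3,fy=3))
print(proj("side",lidpt([.66327,.26196,.29418,.563],(-.225,.065,.01))))
E
```

```text
time_s: 5.4
position: [0.4881, 0.2088, 0.1872]
tool_rot: [[0.957, 0.29, 0.002], [0.29, -0.957, -0.0], [0.002, 0.001, -1.0]]
ft_force: [5.8, -1.1, -1.4]
grip_width: 0.0092
[ 5.84712612 -1.14888945 -1.39682575] [-0.34528387 -0.411808   -0.00965347]
[307.30795739 282.46843096]
```

View pics/p2.png

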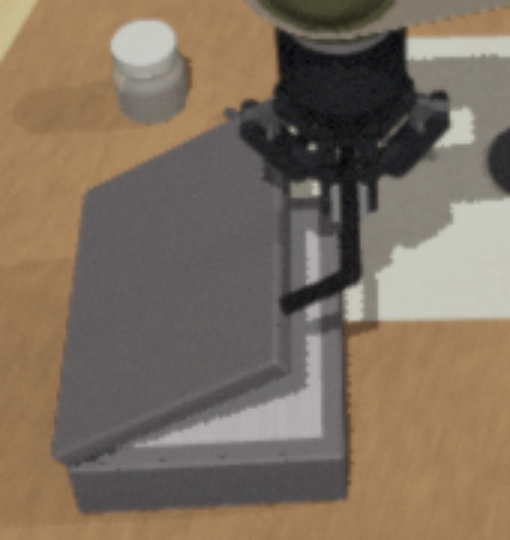

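The bar's free end is at about (307.3,282.5) and the prediction for 0.563 rad was (307.3,282.5), so the lid is following. Continuing to about 60°.

```bash
python3 -m crank '[0,0,0,0.0046,0.0014,0.0064,0, 0,0,0,0.0046,0.0014,0.0064,0, 0,0,0,0.005,0.0015,0.006,0, 0,0,0,0.005,0.0015,0.006,0, 0,0,0,0.0054,0.0016,0.0057,0, 0,0,0,0.0054,0.0016,0.0057,0, 0,0,0,0.0058,0.0018,0.0053,0, 0,0,0,0.0058,0.0018,0.0053,0, 0,0,0,0.0061,0.0019,0.0048,0, 0,0,0,0.0061,0.0019,0.0048,0, 0,0,0,0.0064,0.002,0.0043,0, 0,0,0,0.0064,0.002,0.0043,0, 0,0,0,0.0067,0.002,0.0039,0, 0,0,0,0.0067,0.002,0.0039,0, 0,0,0,0,0,0,0]'
python3 - <<'E'
from h import *
import cv2
o=observe();print(o['ft_force'])
s=get_image("side")["frame"][:,:,::-1][190:370,190:360]
cv2.imwrite("pics/p3.png",cv2.resize(s,None,fx=3,fy=3))
for a in(.95,1.,1.05,1.1):print(a,proj("side",lidpt([.66327,.26196,.29418,a],(-.225,.065,.01))),proj("side",lidpt([.66327,.26196,.29418,a],(-.175,.11,.017))))
E
```

```text
time_s: 6.95
position: [0.5667, 0.2323, 0.2615]
tool_rot: [[0.957, 0.289, 0.001], [0.289, -0.957, -0.002], [-0.0, 0.002, -1.0]]
ft_force: [-5.4, -8.0, 10.0]
grip_width: 0.0089
[-5.4316325  -7.98266865 10.00327862]
0.95 [270.14626306 263.15273912] [251.04094982 298.35076778]
1.0 [264.26266937 261.26102363] [246.22659651 297.14523996]
1.05 [258.18185006 259.53997158] [241.28660406 296.07224945]
1.1 [251.92341486 257.99831041] [236.23676446 295.13683031]
```

View pics/p3.png

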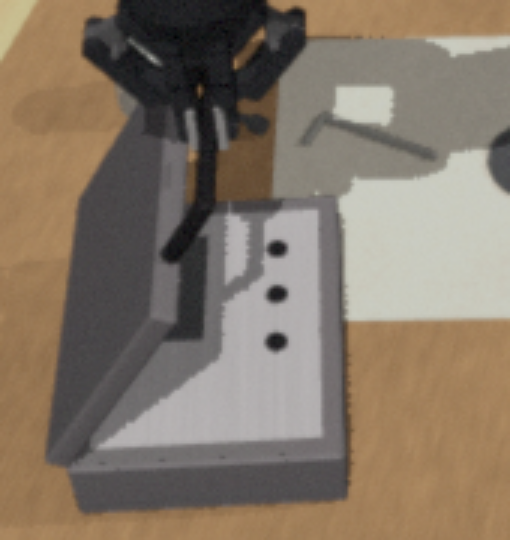

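Bar end at about (259,258), which is a lid angle of about 1.05 rad (60°). Releasing and backing straight up.

```bash
python3 -m crank '[0,0,0,0,0,0,50, 0,0,0,0,0,0,50, 0,0,0,0,0,0,50, 0,0,0,0,0,0,50, 0,0,0,0,0,0,50, 0,0,0,0,0,0.01,50, 0,0,0,0,0,0.015,50, 0,0,0,0,0,0.02,50, 0,0,0,0,0,0.02,50, 0,0,0,0,0,0.02,50, 0,0,0,0,0,0.005,50]'
python3 - <<'E'
from h import *
import cv2
o=observe();print(o['ft_force'],o['position'],o['q'])
s=get_image("side")["frame"][:,:,::-1][110:370,190:360]
cv2.imwrite("pics/p4.png",cv2.resize(s,None,fx=2.3,fy=2.3))
E
```

```text
time_s: 8.1
position: [0.5675, 0.2334, 0.3519]
tool_rot: [[0.957, 0.29, 0.005], [0.29, -0.957, 0.001], [0.005, 0.0, -1.0]]
ft_force: [0.8, -0.2, -0.3]
grip_width: 0.0429
[ 0.81453565 -0.19705968 -0.25430954] [0.5674689  0.23339634 0.35185938] [ 1.13155384e+01  2.60513440e+01  5.02937921e+01  3.67825268e-03
  1.03383933e+02 -5.54334393e+00]
```

View pics/p4.png

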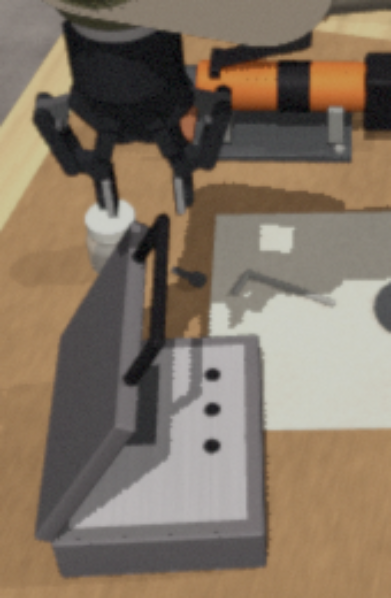

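The lid is standing at about 60° after release (bar end at about (260,260)) and the jaws are clear. Moving over the paddle with the gripper shut.

```bash
python3 -m crank '[0,0,-0.1048,0.001,-0.0308,-0.002,0, 0,0,-0.1048,0.001,-0.0308,-0.002,0, 0,0,-0.1048,0.001,-0.0308,-0.002,0, 0,0,-0.1048,0.001,-0.0308,-0.002,0, 0,0,-0.1048,0.001,-0.0308,-0.002,0, 0,0,-0.1048,0.001,-0.0308,-0.002,0, 0,0,-0.1048,0.001,-0.0308,-0.002,0, 0,0,-0.1048,0.001,-0.0308,-0.002,0, 0,0,-0.1048,0.001,-0.0308,-0.002,0, 0,0,-0.1048,0.001,-0.0308,-0.002,0, 0,0,-0.1048,0.001,-0.0308,-0.002,0, 0,0,-0.1048,0.001,-0.0308,-0.002,0, 0,0,-0.1048,0.001,-0.0308,-0.002,0, 0,0,-0.1048,0.001,-0.0308,-0.002,0, 0,0,-0.1048,0.001,-0.0308,-0.002,0, 0,0,-0.1048,0.001,-0.0308,-0.002,0, 0,0,0,0,0,0,0, 0,0,0,0,0,0,0]'
python3 -m crank '[0,0,0,0,0,-0.03,0, 0,0,0,0,0,-0.03,0, 0,0,0,0,0,-0.03,0, 0,0,0,0,0,-0.03,0, 0,0,0,0,0,-0.02,0, 0,0,0,0,0,0,0, 0,0,0,0,0,0,0]'
python3 - <<'E'
from h import *
import cv2
o=observe();print(o['ft_force'],o['position'])
s=get_image("side")["frame"][:,:,::-1][85:195,240:380]
cv2.imwrite("pics/p5.png",cv2.resize(s,None,fx=5,fy=5,interpolation=cv2.INTER_CUBIC))
print(proj("side",o['position']+[0,0,-.014]),proj("side",np.array([.58266,-.2595,.14])))
E
```

```text
time_s: 9.95
position: [0.5829, -0.2597, 0.3158]
tool_rot: [[0.187, -0.982, -0.002], [-0.982, -0.187, 0.001], [-0.002, 0.001, -1.0]]
ft_force: [-0.2, 0.0, 0.2]
grip_width: 0.0
time_s: 10.65
position: [0.5835, -0.2588, 0.1778]
tool_rot: [[0.189, -0.982, 0.001], [-0.982, -0.189, -0.0], [0.0, -0.001, -1.0]]
ft_force: [1.0, -0.4, 0.2]
grip_width: -0.0001
[ 1.02213043 -0.44326258  0.20906957] [ 0.58350187 -0.25876375  0.17779844]
[316.79450946 119.36513215] [317.33990364 126.70595477]
```

View pics/p5.png

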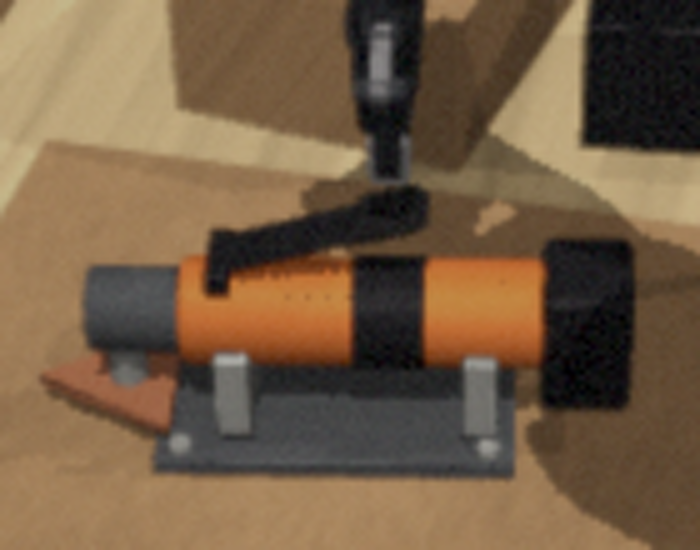

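The fingertip at (318,121) is right above the ribbed pad at about (319,126). Lowering in small steps while watching force.

```bash
python3 -m crank '[0,0,0,0,0,-0.009,0, 0,0,0,0,0,-0.008,0, 0,0,0,0,0,0,0, 0,0,0,0,0,0,0]'
for i in 1 ; do python3 -m crank '[0,0,0,0,0,-0.002,0, 0,0,0,0,0,0,0]'; python3 -m crank '[0,0,0,0,0,-0.002,0, 0,0,0,0,0,0,0]'; python3 -m crank '[0,0,0,0,0,-0.002,0, 0,0,0,0,0,0,0]';python3 -m crank '[0,0,0,0,0,-0.002,0, 0,0,0,0,0,0,0]'; done | grep -E "pos|ft"
```

```text
time_s: 11.1
position: [0.5831, -0.2595, 0.1598]
tool_rot: [[0.187, -0.982, -0.0], [-0.982, -0.187, 0.0], [-0.0, 0.0, -1.0]]
ft_force: [-0.3, 0.1, 0.1]
grip_width: 0.0001
position: [0.5831, -0.2595, 0.1579]
ft_force: [0.6, 0.5, -0.1]
position: [0.5832, -0.2596, 0.1561]
ft_force: [-0.5, 0.1, 2.5]
position: [0.5831, -0.2597, 0.154]
ft_force: [-1.0, -0.7, 3.7]
position: [0.5831, -0.2597, 0.1519]
ft_force: [-0.4, -1.2, 4.8]
```

Contact came at TCP z of about 0.1568 (tip at 0.143, as predicted), so half travel should be at about z 0.1423.

```bash
(python3 -m crank '[0,0,0,0,0,-0.002,0, 0,0,0,0,0,-0.002,0, 0,0,0,0,0,-0.002,0, 0,0,0,0,0,0,0, 0,0,0,0,0,0,0]'; python3 -m crank '[0,0,0,0,0,-0.002,0, 0,0,0,0,0,-0.0015,0, 0,0,0,0,0,0,0, 0,0,0,0,0,0,0]')| grep -E "pos|ft"
python3 - <<'E'
from h import *
import cv2
f=[]
o=observe();print(o['ft_force'],o['position'])
s=get_image("side")["frame"][:,:,::-1][85:195,240:380]
cv2.imwrite("pics/p6.png",cv2.resize(s,None,fx=5,fy=5,interpolation=cv2.INTER_CUBIC))
d=np.array([np.cos(.1865),np.sin(.1865),0]);hg=np.array([.676,-.2419,.108])
for a in(0,.07,.14,.21,.28):
    b=.2793-a+.05; L=.116; # top of pad tip: r,z calibrated: pad 140 at 95mm released
    r0=np.array([-.116,.038]);c,s_=np.cos(a),np.sin(a);r=np.array([c*r0[0]+ -s_*-r0[1]*-1,r0[1]-.116*a])
    p=hg+d*(-.116);p[2]=.108+.038-.116*a;print(a,(proj("side",p)-[240,85])*5)
E
```

```text
position: [0.5831, -0.2596, 0.1462]
ft_force: [-3.0, -0.8, 6.0]
position: [0.583, -0.2597, 0.1428]
ft_force: [-3.9, -1.3, 7.7]
[-3.92152314 -1.3402752   7.71707927] [ 0.58296885 -0.25968173  0.14284181]
0 [426.34916334 200.04965659]
0.07 [426.45827506 212.65050229]
0.14 [426.56647393 225.14592642]
0.21 [426.67377135 237.53724643]
0.28 [426.78017855 249.82575793]
```

View pics/p6.png

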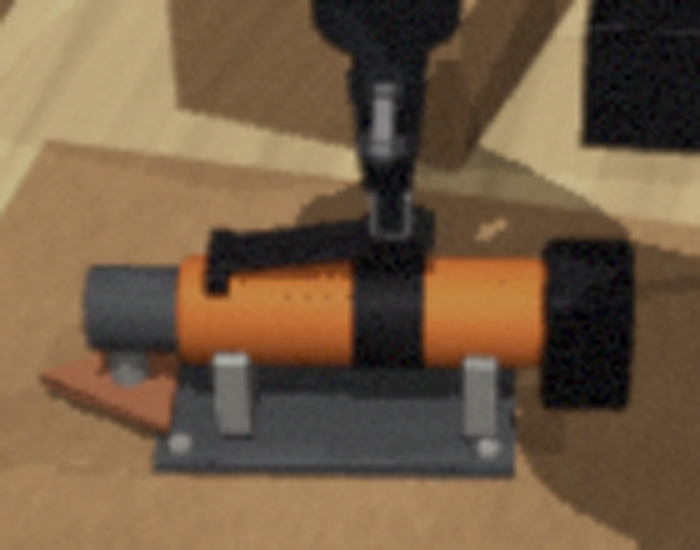

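The tip's top edge dropped from about row 188 to 212. That is about 24 px, where 25 px is predicted for 0.14 rad, and Fz is about 7.7 N: half travel. Holding over 3 s.

```bash
for i in 1 2; do python3 -m crank '[0,0,0,0,0,0,0, 0,0,0,0,0,0,0, 0,0,0,0,0,0,0, 0,0,0,0,0,0,0, 0,0,0,0,0,0,0, 0,0,0,0,0,0,0, 0,0,0,0,0,0,0, 0,0,0,0,0,0,0, 0,0,0,0,0,0,0, 0,0,0,0,0,0,0, 0,0,0,0,0,0,0, 0,0,0,0,0,0,0, 0,0,0,0,0,0,0, 0,0,0,0,0,0,0, 0,0,0,0,0,0,0, 0,0,0,0,0,0,0, 0,0,0,0,0,0,0, 0,0,0,0,0,0,0, 0,0,0,0,0,0,0, 0,0,0,0,0,0,0]'; done
python3 - <<'E'
from h import *
import cv2
cv2.imwrite("pics/p7.png",get_image("side")["frame"][:,:,::-1]);print(observe()['ft_force'])
E
```

```text
time_s: 14.85
position: [0.583, -0.2597, 0.1429]
tool_rot: [[0.187, -0.982, -0.0], [-0.982, -0.187, -0.001], [0.0, 0.0, -1.0]]
ft_force: [-3.2, -0.0, 7.6]
grip_width: -0.0002
time_s: 16.85
position: [0.583, -0.2597, 0.1429]
tool_rot: [[0.187, -0.982, -0.0], [-0.982, -0.187, -0.0], [0.0, 0.0, -1.0]]
ft_force: [-3.3, -0.1, 7.1]
grip_width: -0.0
[-3.58181908 -2.17080593  6.41733207]
```

View pics/p7.png

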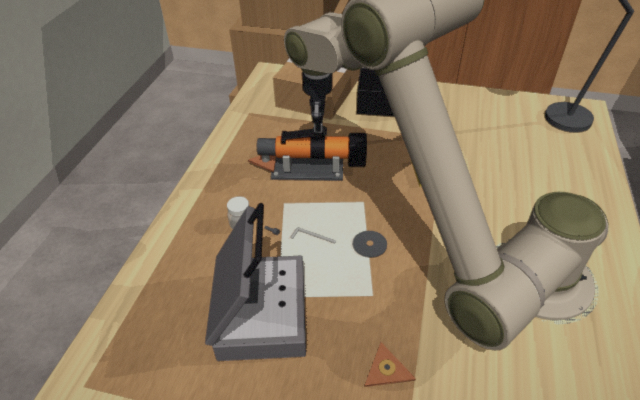

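The lid is still standing, with its bar end at about (260,260). The paddle is held at half (tip around (323,129)), and the visible bystanders are where they started.

```bash
python3 -c "
from rig import *
print(close_job())"
```

```text
the job is handed in; nothing more can be done
None
```

I raised the lid by its handle to about 60° and left it standing there. I then pressed the paddle to about half travel with the closed fingertips, held it for over 4 s and handed the job in at about 17 s, still holding.

**Lid:** the handle bar's position in the side view put it at 1.02–1.05 rad before and after I let go. It was still up in the last picture.

**Paddle:**
- **Travel:** the fingertips went about 14 mm past first contact. In the camera the paddle's tip dropped about 24 px, where 25 px is expected for 0.14 rad.
- **Force:** the downward push read between 6.4 and 7.7 N during the hold, with 3–4 N of sideways friction. About 7.5 N is expected at half travel and 12 N fully down, so it never reached its stop.

**Bystanders:** those visible in the last side view looked unmoved. The pad stack was hidden behind the arm there, so I couldn't check it, but the gripper never went near it. I didn't check the final scene from the top camera.

No check failed or disagreed with another.

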